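Clamp a pipe offcut in the guarded lever clamp and hold it shut

ROBOT

A 6-joint arm with a two-finger parallel gripper is mounted at the origin on a cart in front of the work surface, level with it; the furniture and walls round the work are solid. World frame = base frame: x ahead of the robot, y to its left, z up, the work surface at z = 0. Lengths are in m, angles in rad, forces in N, time in s.
With the tool pointing down it reaches from about 0.3 to 0.875 m from the base axis. Payload 6.4 kg.
Tool frame: the origin (TCP) lies midway between the tips of the shut fingers; the grasp point (between the pads) lies 19 mm behind it (grasp_offset is the distance from the TCP to the grasp point, in m); z points along the fingers, y is the line along which they close (so a half turn about z gives the same grasp; the last joint's range is limited). The gripper opens to 85 mm and grips with 20 to 120 N. Pads are 22 mm wide; open, the fingers measure 114 mm over their backs; the gripper's body (76 mm by 85 mm) begins 54 mm behind the grasp point. The pads swing forward as they close: fully open they stand 13 mm farther back than shut.
Start: joints at [1.029, 0.181, 1.607, -0, 1.354, -0.206], TCP at [0.189, 0.543, 0.231] pointing down, gripper open.
Joint ranges: [-2.99, 2.99], [-0.89, 2.07], [0.3, 2.58], [-1.14, 4.28], [0, 2.63], [-3.12, 3.12]. Speed limits (rad/s): [2.57, 2.57, 3.01, 3.14, 3.14, 3.14].

INTERFACE

Orientations are given as a unit quaternion [w, x, y, z].
In Python, from bench import * gives the robot as it stands. The module is installed in compiled form; this text tells all that it offers.
- The arm moves only by the tool servo_tool, never from a script. Its argument "commands" is text: rows parted by semicolons, each of 7 numbers parted by spaces: the turn, a rotation vector about the tool's x, y, z in rad, then the shift along the tool's x, y, z in mm, then the opening, from 0 (shut) to 1 (fully open). In form: wx wy wz dx dy dz claw; .... A call has 1 to 5 rows; each row shifts and turns the commanded pose from where the row before left it, along the tool's axes as they then stand; what a row does not reach is not made up. A row lasts 1/8 s, in which the tool goes at most 62.5 mm and 10.7 degrees, less where a joint would pass 70% of its speed; a pose out of reach is approached as far as the arm can. A call with a gripper value outside its range is refused whole. The fingers move at their own pace and stop on an object; the grip force is fixed at half the most. Time passes only in rows, so rows that do not move let the fingers close. It gives the time, the measured TCP pose, the force, the opening and the grip force at its end, in the units of the state.
- get_obs(): the state, without advancing time (a new reading comes with each control period).
- camera(name): name is "side" or "top" or "wrist"; returns the picture (400x640x3 uint8, blue, green, red); there is no depth.
- calibration(name): a dict with "fx", "fy", "cx", "cy" (pixels), "k1" (the pictures are not rectified: a ray, as slopes to the right and down, at radius r is drawn at 1 + k1 r^2 times it, then the intrinsics apply), "R" (3x3) and "t" (3): a world point X has camera coordinates R X + t. Camera axes: x right, y down, z forward; pixel columns grow to the right and rows downward; lengths in m; the calibration is good to about 2 mm. A picture is of the moment at which its call begins: read the wrist's pose just before it. calibration takes no time and is no camera call; for the wrist camera it gives the pose at the moment of the call.
- hand_in(): hands the job in; it is judged then, once.
The state is a dict: "time_s": time; "q": joint angles; "dq": joint speeds; "joint_efforts": joint torques, N m; "eef_pos": TCP position; "eef_rot": TCP orientation; "wrist_force": force on the tool from outside, world axes, zero at the start; "torque": the same for the moment, N m; "opening": opening from 0.0 (shut) to 1.0 (fully open); "grasp_force": force on a finger pad.
Only numpy, scipy, OpenCV 4.12 (cv2) and the standard library are available. Lean on these libraries where they do the work, as an engineer would, in place of code of your own. Each camera call takes 0.05 s, during which the arm holds its last target. There are 200 camera calls.

TASK

Stand the short pipe offcut upright in the lever clamp on the bench, between its V-shaped fixed jaw and its sliding jaw, and let go of it. Then flip the safety catch that blocks the lever fully over to the side, and only after that pull the lever all the way toward the robot's side, so that the jaws grip the pipe, and keep holding it there: the lever springs back if released, so finish with the gripper still on the lever. Leave the other things on the bench where they are.

Things in the scene. Friction and masses are not known exactly. Their poses are not given: they have to be found in the camera images.
- pipe_center (a point): Centre (half-way up) of the loose pipe offcut, a plain dark steel tube 42 mm in diameter and 75 mm tall, standing upright on the bench to the right of the clamp. z axis along the tube. About 0.28 to 0.46 kg.
- lever_clamp: Lever clamp fixed to the bench: a grey base plate 190 x 300 x 12 mm with a jaw station on its right (-y) end and a lever with a safety catch on its left (+y) end. Origin on the bench under the plate; x away from the robot, y left, z up (it may be turned by up to 0.3 rad).
- clamp_pocket (a point): Point on the plate's top face (12 mm above the bench) midway between the open jaws, where the foot of the pipe goes; axes as the clamp's. Fixed V jaw on its -x side (40 mm high, 56 mm wide), flat sliding jaw on its +x side (42 mm high, 36 mm wide); the pipe has 8 mm of play in x either way and ends, clamped, 8 mm to -x. 30 mm of free plate on the +y side, open to -y.
- lever_grip (a point): Middle of the lever's rubber-covered cross handle: a round bar 18 mm in diameter, 74 mm long, parallel to the clamp's y axis, sticking out to the left (+y) of the lever arm's top. The arm (14 mm square) runs 45 mm to the right of this point. Moves with the lever; its radius about lever_hinge is 165 mm. At rest it is about 207 mm above the bench.
- lever_hinge (a point): Point on the lever's hinge line straight below the handle's middle, 45 mm above the bench; axes as the clamp's. The hinge line is the clamp's y axis direction. At joint value q the handle is at x = 0.165 sin(0.2 - q), z = 0.165 cos(0.2 - q) from here: it leans 0.2 rad back at rest and comes over toward -x.
- lever (a joint): Lever angle, rad: 0 at rest (leaning away from the robot), 1.0 at its stop, pulled toward the robot's side (the clamp's -x). A spring returns it; holding it at the stop takes about 5 to 10 N at the handle. While the catch is upright it moves only about 0.1 rad.
- catch_pin (a point): Middle of the catch's finger pin: a round pin 12 mm in diameter and 50 mm long pointing toward the robot (along the clamp's -x) from the top of the upright catch strip, with a small 18 mm collar on its end; about 95 mm above the bench when upright. The pin is 65 mm from the catch's hinge line.
- catch_hinge (a point): Point on the catch's hinge line straight below the pin's middle (catch upright), 30 mm above the bench; axes as the clamp's. The hinge line is the clamp's x axis direction. At joint value q the pin's middle is at y = 0.065 sin(q), z = 0.065 cos(q) from here.
- catch (a joint): Catch angle, rad: about 0 upright (its nose blocks the lever), grows as it is flipped over to the left (the clamp's +y, away from the jaws) to 1.3 at its stop, nearly flat. Friction keeps it where it is left; it takes about 2 N at the pin.
- jaw (a joint): How far the sliding jaw has been pushed back against its own spring, m: 0 when it presses on nothing, about 0.007 when the lever is fully pulled with the pipe between the jaws. The sliding jaw follows the lever, 24 mm per rad.
- big_bolt: Loose hexagon bolt, 98 mm long, lying on the bench; not to be moved. Origin at the centre of its underside.
- pipe_tee: Brass pipe tee, 80 x 60 x 39 mm, lying on the bench in front of the pipe offcut's area; an obstacle that stays where it is. Origin at the centre of its underside.
Things that resemble listed ones, but are neither listed nor needed, are in the scene too. There is more than one size of the part that bears pipe_center; the job needs the larger.

How it is judged:
By the outcome, as a careful person would: the job done as asked, in the order asked, and still so for the second after the job is handed in, while the arm keeps its last pose, push and grip.
It also fails if it takes over 61 s, if anything falls off the work surface, if the arm or the gripper's body presses on something with over 40 N, if the wrist force passes 120 N, or if a joint passes its speed limit or range.

## Working session

There is one attempt and no reset: what is moved stays moved. The work goes in short steps, Python scripts to look and compute and a tool call to move; the robot and the scene stay as the last step left them, time stands still between calls to the robot, and variables do not carry over. Pictures are saved under pics/ and viewed, at most 13 in all, crops included, and the job is handed in when it is done.

Besides the shell and the picture viewer there is one more tool, called as name(argument=value, ...) on one line, values as JSON. servo_tool: Moves the arm, as the interface text tells. Its arguments: {"type":"object","properties":{"commands":{"type":"string"}},"required":["commands"]}

```bash
mkdir -p pics; cat > h.py <<'E'
from bench import *
import numpy as np, cv2
from scipy.spatial.transform import Rotation as Ro
def ray(c,u,v):
    k=calibration(c) if isinstance(c,str) else c
    d=np.array([(u-k["cx"])/k["fx"],(v-k["cy"])/k["fy"]]); s=d.copy()
    for _ in range(20): s=d/(1+k["k1"]*(s@s))
    R=np.array(k["R"]);t=np.array(k["t"])
    return -R.T@t, R.T@np.array([s[0],s[1],1])
def onz(c,u,v,z):
    o,d=ray(c,u,v); return o+d*(z-o[2])/d[2]
def proj(c,X):
    k=calibration(c) if isinstance(c,str) else c
    p=np.array(k["R"])@np.array(X)+np.array(k["t"]); s=p[:2]/p[2]; s=s*(1+k["k1"]*(s@s))
    return np.array([s[0]*k["fx"]+k["cx"],s[1]*k["fy"]+k["cy"]])
def two(a,b):
    A=[];B=[]
    for o,d in (a,b):
        d=d/np.linalg.norm(d);P=np.eye(3)-np.outer(d,d);A.append(P);B.append(P@o)
    return np.linalg.solve(A[0]+A[1],B[0]+B[1])
E
python3 - <<'E'
from h import *
for n in("top","side"):
    cv2.imwrite(f"pics/{n}0.png",camera(n)); k=calibration(n); R=np.array(k["R"]); print(n,-R.T@np.array(k["t"]),R[2],k["fx"])
s=get_obs();print(s["eef_pos"],s["eef_rot"],s["time_s"],s["wrist_force"])
E
```

```text
top [ 0.28867591 -0.11305673  1.41286945] [ 0.19246346  0.00178876 -0.98130251] 434.9365562974616
side [ 0.33511728 -0.95616916  0.70684588] [ 0.18924921  0.8214228  -0.53800495] 361.4389805614981
[0.18921363 0.54245778 0.23048873] [-2.95277428e-04  1.67134972e-01  9.85933715e-01 -7.24268522e-04] 0.1 [-1.22080231  0.39926489 -0.78481305]
```

View pics/top0.png

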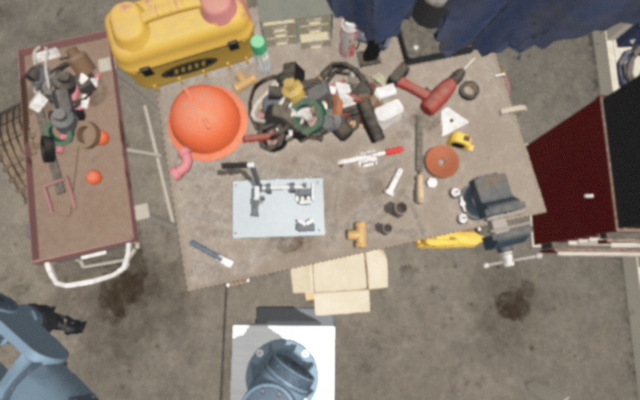

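View pics/side0.png

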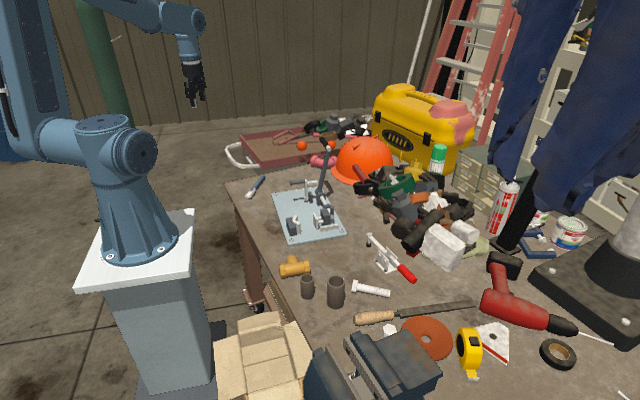

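The top view shows the clamp plate at about (233-325, 178-238). The two pipes stand at about (398,209), the larger, and (381,229), with the tee at (358,234) and the bolt at (394,180). In the side view the larger pipe is at about (336,290). I'll zoom in.

```bash
python3 - <<'E'
from h import *
t=cv2.imread("pics/top0.png");s=cv2.imread("pics/side0.png")
a=cv2.resize(t[155:255,220:420],(800,400),interpolation=cv2.INTER_CUBIC)
cv2.imwrite("pics/tc.png",a)
b=cv2.resize(s[130:310,250:410],None,fx=3.3,fy=3.3,interpolation=cv2.INTER_CUBIC)
cv2.imwrite("pics/sc.png",b)
# plate mask in top, corners at z=.012
hsv=cv2.cvtColor(t,cv2.COLOR_BGR2HSV); print(hsv[230,245],hsv[215,320],hsv[205,340])
m=cv2.inRange(t,(150,150,140),(255,255,255)); m[:,:225]=0;m[:,335:]=0;m[:170]=0;m[245:]=0
m=cv2.morphologyEx(m,cv2.MORPH_CLOSE,np.ones((5,5)))
c=max(cv2.findContours(m,0,2)[0],key=cv2.contourArea);r=cv2.minAreaRect(c);print(r,cv2.contourArea(c))
P=np.array([onz("top",*p,.012) for p in cv2.boxPoints(r)]);print(P, P.mean(0))
print([np.linalg.norm(P[i]-P[i-1]) for i in range(4)])
E
```

```text
[ 94   8 225] [ 98   9 233] [ 15  44 161]
((279.0, 207.0), (74.0, 108.0), 90.0) 6144.5
[[ 0.64382181  0.20753517  0.012     ]
 [ 0.64816871 -0.15120185  0.012     ]
 [ 0.40322125 -0.15282772  0.012     ]
 [ 0.39884755  0.19424454  0.012     ]] [0.52351483 0.02443754 0.012     ]
[np.float64(0.24533451745314916), np.float64(0.35876335586868996), np.float64(0.24495284916496546), np.float64(0.34709981657362904)]
```

View pics/tc.png

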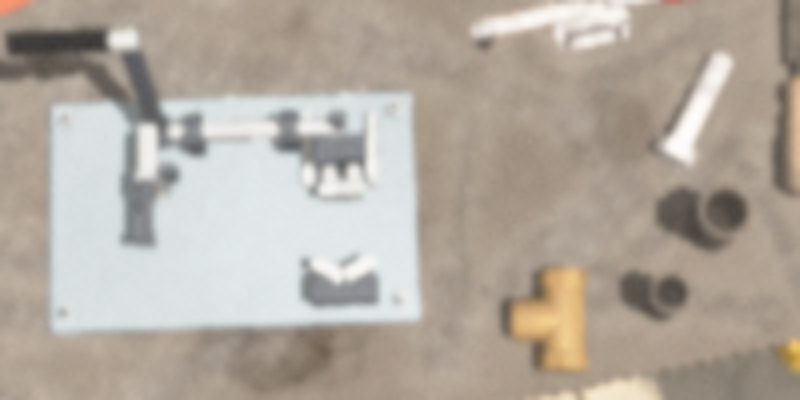

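View pics/sc.png

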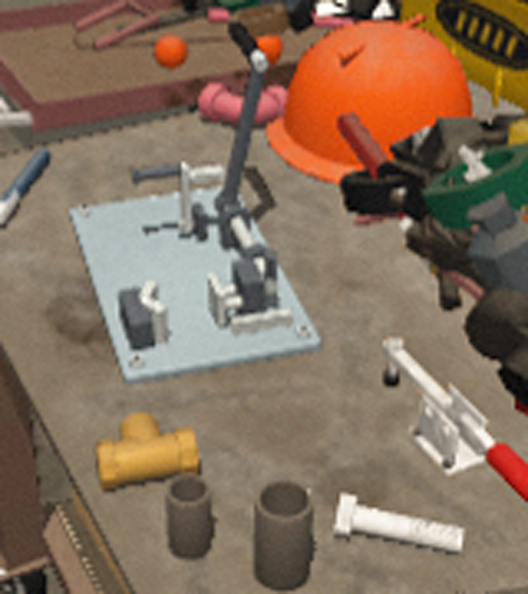

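The crops show the plate corners in the top crop at (52,103), (412,92), (420,320) and (52,332). The pipe rim is at (723,211) and the black handle's middle at (57,42), with the catch pin running over (140,180-245). The side crop puts the pipe rim at (284,497), the handle at about (245,43), and the pin over (135-180,173).

```bash
python3 - <<'E'
from h import *
T=lambda u,v:(220+u/4-.375,155+v/4-.375)
S=lambda u,v:(250+u/3.3-.35,130+v/3.3-.35)
C=np.array([onz("top",*T(*p),.012) for p in[(52,103),(412,92),(420,320),(52,332)]])
C2=np.array([onz("side",*S(*p),.012) for p in[(70,210),(320,346),(128,380)]])
print(C.round(4),C.mean(0));print(C2.round(4))
print([np.linalg.norm(C[i]-C[i-1]).round(4) for i in range(4)])
v=(C[0]-C[1]+C[3]-C[2]);w=C[0]-C[3]+C[1]-C[2];print("yaw",np.arctan2(-v[0],v[1]),np.arctan2(w[1],w[0]))
print("pipe rim top",onz("top",*T(723,211),.075),"side",onz("side",*S(284,497),.075),two(ray("top",*T(723,211)),ray("side",*S(284,497))))
print("small",onz("top",*T(669,294),.055))
print("handle",two(ray("top",*T(57,42)),ray("side",*S(245,43))),onz("top",*T(57,42),.207))
print("arm top",onz("top",*T(122,40),.207),two(ray("top",*T(122,40)),ray("side",*S(259,60))))
print("pin ends",[two(ray("top",*T(*a)),ray("side",*S(*b))).round(4) for a,b in [((140,243),(135,175)),((140,190),(178,172))]],onz("top",*T(140,215),.095))
print("V jaw top",[onz("top",*T(*a),.052).round(4) for a in [(303,300),(377,300),(341,278),(308,262),(374,260)]])
print("slide jaw face",[onz("top",*T(*a),.054).round(4) for a in [(320,194),(364,194),(305,175),(377,175)]])
E
```

```text
[[ 0.6088  0.1804  0.012 ]
 [ 0.6217 -0.1171  0.012 ]
 [ 0.433  -0.1256  0.012 ]
 [ 0.4196  0.1707  0.012 ]] [0.5208076  0.02710489 0.012     ]
[[ 0.4229  0.1672  0.012 ]
 [ 0.6205 -0.1252  0.012 ]
 [ 0.4385 -0.1326  0.012 ]]
[np.float64(0.1894), np.float64(0.2977), np.float64(0.1889), np.float64(0.2967)]
yaw 0.044359872605258706 0.04808602872598838
pipe rim top [ 0.5144793  -0.36045361  0.075     ] side [ 0.5179324  -0.36219802  0.075     ] [ 0.51651582 -0.3609667   0.07356049]
small [ 0.45136641 -0.32025333  0.055     ]
handle [0.6113872  0.13878748 0.20369745] [0.60908004 0.138229   0.207     ]
arm top [0.61111292 0.09168367 0.207     ] [0.61345616 0.09174577 0.20545111]
pin ends [array([0.4836, 0.0904, 0.0916]), array([0.5271, 0.0925, 0.0877])] [0.50250906 0.09085019 0.095     ]
V jaw top [array([ 0.4435, -0.0333,  0.052 ]), array([ 0.4442, -0.0913,  0.052 ]), array([ 0.4613, -0.0628,  0.052 ]), array([ 0.4736, -0.0365,  0.052 ]), array([ 0.4758, -0.0885,  0.052 ])]
slide jaw face [array([ 0.5278, -0.0449,  0.054 ]), array([ 0.5282, -0.0798,  0.054 ]), array([ 0.543 , -0.0327,  0.054 ]), array([ 0.5437, -0.0899,  0.054 ])]
```

servo_tool(commands="0 0 -0.127 0 0 0 0.75; 0 0 -0.127 0 0 0 0.75; 0 0 -0.127 0 0 0 0.75; 0 0 0 -10 -30 0 0.75")

```text
time_s: 0.6
eef_pos: [0.2004, 0.5137, 0.2307]
eef_rot: [-0.0, -0.024, 1.0, -0.0]
wrist_force: [1.0, -0.7, -0.8]
opening: 0.748
grasp_force: 0.0
```

servo_tool(commands="0 0 0 -14 -46 1.5 0.75; 0 0 0 -14 -46 1.5 0.75; 0 0 0 -14 -46 1.5 0.75; 0 0 0 -14 -46 1.5 0.75; 0 0 0 -14 -46 1.5 0.75")

```text
time_s: 1.23
eef_pos: [0.2812, 0.2853, 0.2235]
eef_rot: [0.0, -0.023, 1.0, -0.0]
wrist_force: [0.9, -0.3, 0.5]
opening: 0.745
grasp_force: 0.0
```

servo_tool(commands="0 0 0 -14 -46 1.5 0.75; 0 0 0 -14 -46 1.5 0.75; 0 0 0 -14 -46 1.5 0.75; 0 0 0 -14 -46 1.5 0.75; 0 0 0 -14 -46 1.5 0.75")

```text
time_s: 1.85
eef_pos: [0.3616, 0.0587, 0.2162]
eef_rot: [0.0, -0.023, 1.0, 0.0]
wrist_force: [0.4, 0.3, 1.7]
opening: 0.751
grasp_force: 0.0
```

servo_tool(commands="0 0 0 -14 -46 1.5 0.75; 0 0 0 -14 -46 1.5 0.75; 0 0 0 -14 -46 1.5 0.75; 0 0 0 -14 -46 1.5 0.75; 0 0 0 -14 -46 1.5 0.75")

```text
time_s: 2.48
eef_pos: [0.4419, -0.1679, 0.2084]
eef_rot: [-0.0, -0.022, 1.0, 0.0]
wrist_force: [0.4, 0.2, 0.4]
opening: 0.752
grasp_force: 0.0
```

servo_tool(commands="0 0 0 -14 -40 1.5 0.75; 0 0 0 -14 -40 1.5 0.75; 0 0 0 -14 -40 1.5 0.75; 0 0 0 -14 -30 1.5 0.75; 0 0 0 0 0 0 0.75")

```text
time_s: 3.1
eef_pos: [0.5045, -0.3154, 0.2018]
eef_rot: [-0.0, -0.022, 1.0, 0.0]
wrist_force: [-1.1, -0.1, -0.4]
opening: 0.748
grasp_force: 0.0
```

```bash
python3 - <<'E'
from h import *
k=calibration("wrist");im=camera("wrist");cv2.imwrite("pics/w1.png",im)
R=np.array(k["R"]);print(-R.T@np.array(k["t"]),R)
np.save("pics/k1.npy",k,allow_pickle=True)
for X in [(.5155,-.361,.075),(.5155,-.361,0),(.451,-.32,.055)]: print(proj(k,X))
E
```

```text
[ 0.43015804 -0.31789853  0.34398361] [[-0.04237314  0.99909899  0.00239269]
 [ 0.95567737  0.03983297  0.29170892]
 [ 0.29135078  0.01464727 -0.95650415]]
[266.70011942 198.28939251]
[276.57609693 179.79348044]
[312.28032398 129.8200549 ]
```

View pics/w1.png

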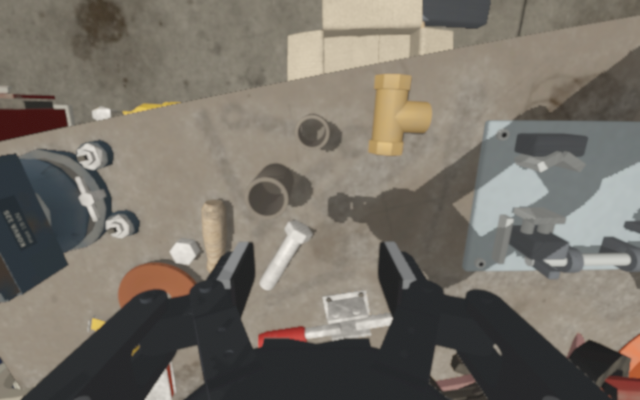

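The wrist view shows the larger pipe's rim centred near (270,194), the bolt head at (300,230) and the V jaw at about (550,150). I'll cast these onto their planes.

```bash
python3 - <<'E'
from h import *
k=np.load("pics/k1.npy",allow_pickle=True).item();im=cv2.imread("pics/w1.png")
g=cv2.cvtColor(im,cv2.COLOR_BGR2GRAY)
cr=cv2.GaussianBlur(cv2.resize(g[160:230,235:305],None,fx=4,fy=4,interpolation=cv2.INTER_CUBIC),(5,5),0)
print(cv2.HoughCircles(cr,cv2.HOUGH_GRADIENT,1,20,param1=60,param2=20,minRadius=60,maxRadius=100)[0][:3]/4+[[235,160,0]])
print("rim",onz(k,270,194,.075),"bolt head",onz(k,300,230,.01),onz(k,290,228,.01))
print("V jaw corners",onz(k,517,137,.052),onz(k,587,139,.052),"slide",onz(k,505,215,.054), onz(k,563,215,.054))
print("plate corners",onz(k,487,121,.012),onz(k,465,270,.012))
cv2.imwrite("pics/w1c.png",cv2.resize(im[110:290,450:640],None,fx=4,fy=3.3,interpolation=cv2.INTER_CUBIC))
o=get_obs();R=Ro.from_quat(np.array(o["eef_rot"])[[1,2,3,0]])
print("to pipe, tool mm",1000*R.inv().apply(onz(k,270,194,.075)-o["eef_pos"]))
E
```

```text
[[265.125      197.875       16.64999962]
 [275.625      180.375       17.22500038]]
rim [ 0.511081   -0.35782466  0.075     ] bolt head [ 0.5752987  -0.33076309  0.01      ] [ 0.57315296 -0.34309523  0.01      ]
V jaw corners [ 0.44883212 -0.11708253  0.052     ] [ 0.44711711 -0.04431522  0.052     ] slide [ 0.53028804 -0.11177015  0.054     ] [ 0.52779825 -0.04781293  0.054     ]
plate corners [ 0.43575144 -0.12762197  0.012     ] [ 0.62186418 -0.11667903  0.012     ]
to pipe, tool mm [ -5.16989223 -44.26254621 126.72504473]
```

servo_tool(commands="0 0 0 -3 -22 20 0.75; 0 0 0 -4 -23 30 0.75; 0 0 0 0 0 35 0.75; 0 0 0 0 0 35 0.75; 0 0 0 0 0 25 0.75")

```text
time_s: 3.78
eef_pos: [0.5125, -0.3563, 0.056]
eef_rot: [-0.001, -0.023, 1.0, 0.001]
wrist_force: [-0.2, 0.0, -1.0]
opening: 0.747
grasp_force: 0.0
```

servo_tool(commands="0 0 0 0 0 15 0.75; 0 0 0 0 0 0 0.75; 0 0 0 0 0 0 0.3; 0 0 0 0 0 0 0.3; 0 0 0 0 0 0 0.3")

```text
time_s: 4.4
eef_pos: [0.5146, -0.3599, 0.0449]
eef_rot: [0.001, -0.023, 1.0, -0.002]
wrist_force: [-0.0, -2.0, 6.7]
opening: 0.485
grasp_force: 60.3
```

servo_tool(commands="0 0 0 0 0 0 0.3; 0 0 0 0 0 0 0.3; 0 0 0 0 0 0 0.3")

```text
time_s: 4.78
eef_pos: [0.5146, -0.3598, 0.0449]
eef_rot: [0.001, -0.022, 1.0, -0.002]
wrist_force: [-0.0, -2.6, 5.7]
opening: 0.486
grasp_force: 60.3
```

servo_tool(commands="0 0 0 0 0 -15 0.3; 0 0 0 0 0 -30 0.3; 0 0 0 0 0 -30 0.3; 0 0 0 0 20 -25 0.3; 0 0 0 0 38 0 0.3")

```text
time_s: 5.4
eef_pos: [0.5118, -0.3015, 0.1458]
eef_rot: [0.002, -0.022, 1.0, -0.001]
wrist_force: [1.3, 0.0, -4.0]
opening: 0.486
grasp_force: 61.1
```

servo_tool(commands="0 0 0 0 40 0 0.3; 0 0 0 0 40 0 0.3; 0 0 0 0 40 0 0.3; 0 0 0 1 40 0 0.3; 0 0 0 1 40 0 0.3")

```text
time_s: 6.02
eef_pos: [0.4989, -0.0988, 0.1428]
eef_rot: [-0.001, -0.023, 1.0, 0.001]
wrist_force: [-0.1, 0.2, -3.2]
opening: 0.482
grasp_force: 61.1
```

servo_tool(commands="0 0 0 0 25 0 0.3; 0 0 0 0 15 0 0.3; 0 0 0 0 0 0 0.3; 0 0 0 0 0 0 0.3")

```text
time_s: 6.52
eef_pos: [0.4982, -0.0615, 0.1429]
eef_rot: [0.0, -0.022, 1.0, -0.0]
wrist_force: [0.4, 0.0, -3.2]
opening: 0.486
grasp_force: 61.1
```

```bash
python3 - <<'E'
from h import *
k=calibration("wrist");im=camera("wrist");cv2.imwrite("pics/w2.png",im[:,:])
t=camera("top");s=camera("side")
a=cv2.resize(t[170:250,225:335],(550,400),interpolation=cv2.INTER_CUBIC);b=cv2.resize(s[160:250,270:355],(378,400),interpolation=cv2.INTER_CUBIC)
w=cv2.resize(im,(320,200))
np.save("pics/k2.npy",k,allow_pickle=True)
cv2.imwrite("pics/m2.png",cv2.resize(np.vstack([cv2.resize(im,(800,500))[:300],cv2.resize(np.hstack([a,b]),(800,300))]),(800,600)))
o=get_obs();print(o["eef_pos"],o["opening"],o["q"],o["grasp_force"])
for X in [(.5,-.062,.012),(.479,-.062,.052)]:print(proj(k,X))
E
```

```text
[ 0.49813822 -0.06167253  0.14277475] 0.4828092076043302 [-3.59970566e-01  1.19673835e-01  1.86866250e+00 -1.79157689e-04
  1.15328288e+00 -1.97467266e+00] 61.13812971452717
[314.29739651 189.68153041]
[315.16287312 178.06638092]
```

View pics/m2.png

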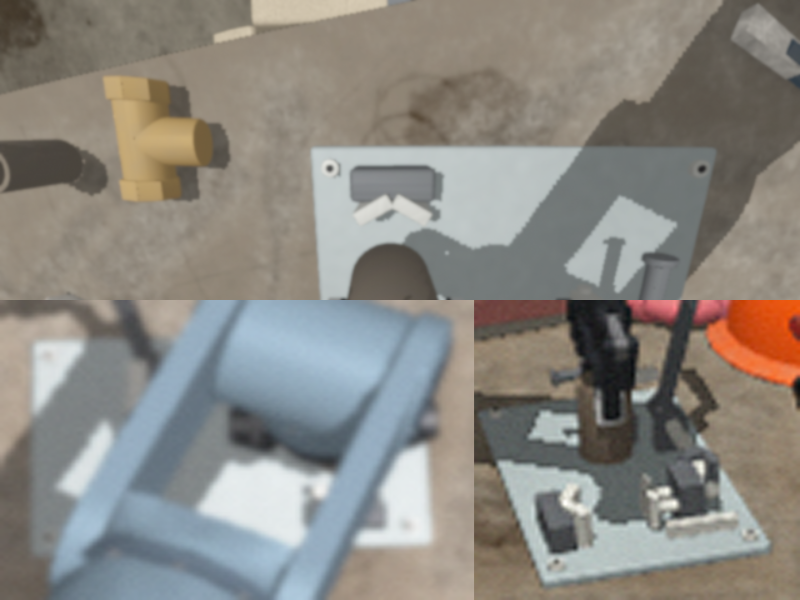

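The wrist view shows the V jaw's apex at about (314,158) and its end edges at columns 280 to 348. The hanging pipe is centred at column 314, so y lines up. I'll check x from the apex.

```bash
python3 - <<'E'
from h import *
k=np.load("pics/k2.npy",allow_pickle=True).item()
f=lambda u,v,z:onz(k,u/1.25,v/1.25,z).round(4)
print("apex",f(393,197,.052),"tips",f(357,222,.052),f(431,220,.052),"back",f(350,168,.052),f(434,166,.052))
print("plate",f(312,150,.012),f(715,150,.012)); print("collar end pin",f(660,258,.095),f(655,290,.095))
E
```

```text
apex [ 0.4623 -0.0633  0.052 ] tips [ 0.4797 -0.086   0.052 ] [ 0.4762 -0.038   0.052 ] back [ 0.4453 -0.0909  0.052 ] [ 0.4418 -0.0386  0.052 ]
plate [ 0.4374 -0.123   0.012 ] [0.4232 0.1717 0.012 ]
collar end pin [0.4823 0.0858 0.095 ] [0.5015 0.0879 0.095 ]
```

servo_tool(commands="0 0 0 -1 0 20 0.3; 0 0 0 0 0 20 0.3; 0 0 0 0 0 20 0.3; 0 0 0 0 0 15 0.3; 0 0 0 0 0 0 0.3")

```text
time_s: 7.3
eef_pos: [0.4981, -0.0607, 0.0666]
eef_rot: [-0.001, -0.022, 1.0, 0.0]
wrist_force: [-0.2, 0.7, -3.2]
opening: 0.487
grasp_force: 61.2
```

servo_tool(commands="0 0 0 0 0 4 0.3; 0 0 0 0 0 4 0.3; 0 0 0 0 0 0 0.3; 0 0 0 0 0 0 0.3")

```text
time_s: 7.8
eef_pos: [0.4992, -0.0608, 0.06]
eef_rot: [0.0, -0.023, 1.0, -0.0]
wrist_force: [-0.5, -0.3, -3.6]
opening: 0.481
grasp_force: 61.1
```

servo_tool(commands="0 0 0 0 -1 2 0.3; 0 0 0 0 0 1 0.3; 0 0 0 0 0 0 0.3")

```text
time_s: 8.18
eef_pos: [0.4993, -0.0619, 0.057]
eef_rot: [0.0, -0.023, 1.0, -0.0]
wrist_force: [-0.4, -1.1, -1.2]
opening: 0.484
grasp_force: 61.2
```

servo_tool(commands="0 0 0 0 0 1 0.3; 0 0 0 0 0 0 0.3")

```text
time_s: 8.43
eef_pos: [0.4998, -0.0619, 0.0569]
eef_rot: [0.001, -0.023, 1.0, -0.0]
wrist_force: [-2.1, -0.1, 6.5]
opening: 0.485
grasp_force: 61.2
```

servo_tool(commands="0 0 0 0 0 1 0.3; 0 0 0 0 0 0 0.3")

```text
time_s: 8.68
eef_pos: [0.5002, -0.062, 0.0568]
eef_rot: [0.001, -0.023, 1.0, -0.0]
wrist_force: [-4.1, 0.9, 13.9]
opening: 0.485
grasp_force: 61.3
```

servo_tool(commands="0 0 0 0 0 -2 0.3; 0 0 0 0 0 0 0.5; 0 0 0 0 0 0 0.62; 0 0 0 0 0 0 0.65; 0 0 0 0 0 0 0.65")

```text
time_s: 9.3
eef_pos: [0.4992, -0.0618, 0.0568]
eef_rot: [0.0, -0.023, 1.0, -0.0]
wrist_force: [-0.2, -0.3, 0.3]
opening: 0.65
grasp_force: 0.0
```

servo_tool(commands="0 0 0 0 0 -10 0.65; 0 0 0 0 0 -20 0.65; 0 0 0 0 0 -35 0.65; 0 0 0 0 0 -35 0.65; 0 0 0 0 0 -15 0.5")

```text
time_s: 9.93
eef_pos: [0.5004, -0.0621, 0.1745]
eef_rot: [0.002, -0.023, 1.0, -0.001]
wrist_force: [0.6, 0.2, 0.4]
opening: 0.505
grasp_force: 0.0
```

```bash
python3 - <<'E'
from h import *
k=calibration("wrist");im=camera("wrist");cv2.imwrite("pics/w3.png",im)
np.save("pics/k3.npy",k,allow_pickle=True)
s=camera("side");b=cv2.resize(s[130:250,250:370],(500,500),interpolation=cv2.INTER_CUBIC)
cv2.imwrite("pics/m3.png",np.hstack([b,cv2.resize(im[60:400,290:495],(300,500))]))
o=get_obs();print(o["eef_pos"],o["opening"])
E
```

```text
[ 0.50022858 -0.06210495  0.17364323] 0.4976301433521406
```

View pics/m3.png

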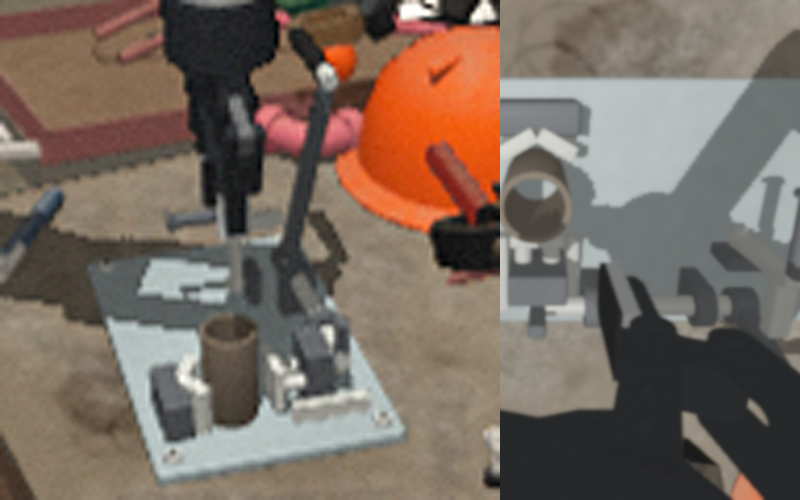

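servo_tool(commands="0 0 0 1 34 0 0; 0 0 0 1 34 0 0; 0 0 0 0 34 0 0; 0 0 0 0 0 25 0; 0 0 0 0 0 25 0")

```text
time_s: 10.65
eef_pos: [0.4915, 0.0408, 0.1198]
eef_rot: [-0.001, -0.023, 1.0, 0.0]
wrist_force: [-0.0, 0.1, 0.0]
opening: -0.003
grasp_force: 0.0
```

servo_tool(commands="0 0 0 0 0 25 0; 0 0 0 0 0 19 0; 0 0 0 0 0 0 0; 0 0 0 0 10 0 0; 0 0 0 0 10 0 0")

```text
time_s: 11.28
eef_pos: [0.4921, 0.0607, 0.0785]
eef_rot: [0.001, -0.022, 1.0, -0.0]
wrist_force: [-0.0, 0.2, 0.0]
opening: 0.002
grasp_force: 0.0
```

servo_tool(commands="0 0 0 0 8 0 0; 0 0 0 0 8 0 0; 0 0 0 0 8 0 0; 0 0 0 0 0 0 0")

```text
time_s: 11.78
eef_pos: [0.4903, 0.0848, 0.0778]
eef_rot: [-0.0, -0.023, 1.0, 0.0]
wrist_force: [-0.3, -0.1, -0.4]
opening: 0.0
grasp_force: 0.0
```

servo_tool(commands="0 0 0 0 7 1 0; 0 0 0 0 7 2 0")

```text
time_s: 12.02
eef_pos: [0.4898, 0.0981, 0.0746]
eef_rot: [-0.0, -0.022, 1.0, -0.0]
wrist_force: [0.8, -1.5, -1.2]
opening: -0.003
grasp_force: 1.0
```

```bash
python3 - <<'E'
from h import *
k=calibration("wrist");im=camera("wrist");cv2.imwrite("pics/w4.png",im)
s=camera("side");b=cv2.resize(s[130:250,250:370],(500,500),interpolation=cv2.INTER_CUBIC)
cv2.imwrite("pics/m4.png",np.hstack([b,cv2.resize(im[60:400,225:430],(300,500))]))
o=get_obs();print(o["eef_pos"],o["wrist_force"])
E
```

```text
[0.48961702 0.09868582 0.07447726] [-0.39884398 -0.49028291  0.08056927]
```

View pics/m4.png

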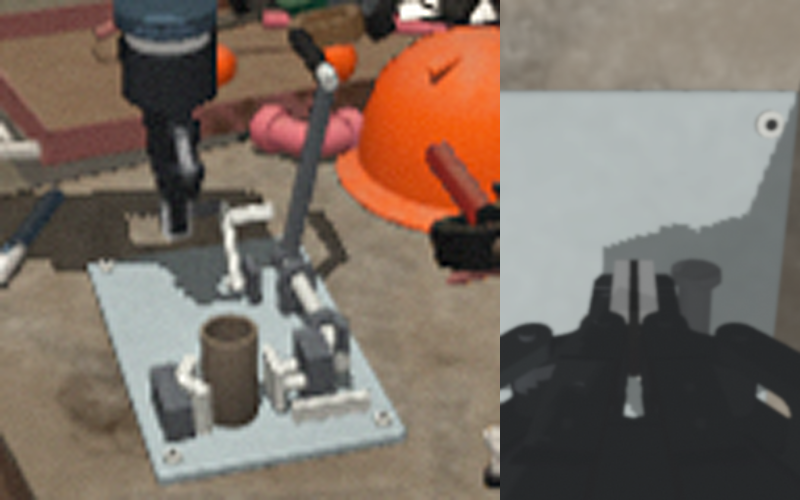

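The catch is tilting: the pin lies against the finger's left side. I'll carry on along the arc, then press from above.

servo_tool(commands="0 0 0 0 6 4 0; 0 0 0 0 6 4 0; 0 0 0 0 6 5 0; 0 0 0 0 6 5 0; 0 0 0 0 0 0 0")

```text
time_s: 12.75
eef_pos: [0.4885, 0.1227, 0.0563]
eef_rot: [-0.0, -0.023, 1.0, 0.0]
wrist_force: [-0.3, -0.8, -0.5]
opening: -0.003
grasp_force: 0.1
```

servo_tool(commands="0 0 0 0 -6 0 0; 0 0 0 0 0 -25 0; 0 0 0 0 0 -25 0; 0 0 0 0 15 0 0; 0 0 0 0 12 0 0")

```text
time_s: 13.38
eef_pos: [0.4873, 0.1439, 0.1062]
eef_rot: [-0.0, -0.022, 1.0, 0.0]
wrist_force: [0.7, -0.7, -0.9]
opening: 0.003
grasp_force: 0.0
```

servo_tool(commands="0 0 0 0 5 0 0; 0 0 0 0 0 10 0; 0 0 0 0 0 0 0")

```text
time_s: 13.75
eef_pos: [0.4864, 0.1478, 0.0951]
eef_rot: [-0.002, -0.023, 1.0, -0.0]
wrist_force: [-0.0, -0.1, -0.6]
opening: -0.002
grasp_force: 0.0
```

servo_tool(commands="0 0 0 -6 0 12 0; 0 0 0 0 0 8 0; 0 0 0 0 0 6 0; 0 0 0 0 0 6 0; 0 0 0 0 0 0 0")

```text
time_s: 14.38
eef_pos: [0.4932, 0.1482, 0.0642]
eef_rot: [-0.001, -0.023, 1.0, -0.0]
wrist_force: [-0.3, 0.3, 0.1]
opening: 0.001
grasp_force: 0.0
```

servo_tool(commands="0 0 0 0 0 4 0; 0 0 0 0 0 2 0; 0 0 0 0 0 0 0")

```text
time_s: 14.75
eef_pos: [0.494, 0.1485, 0.0591]
eef_rot: [0.0, -0.023, 1.0, 0.0]
wrist_force: [-0.3, 1.9, 1.7]
opening: 0.001
grasp_force: 1.1
```

servo_tool(commands="0 0 0 0 0 2 0; 0 0 0 0 0 0 0")

```text
time_s: 15.0
eef_pos: [0.4938, 0.1481, 0.0568]
eef_rot: [0.0, -0.023, 1.0, -0.0]
wrist_force: [1.3, 2.1, 2.3]
opening: 0.0
grasp_force: 0.8
```

servo_tool(commands="0 0 0 0 0 2 0; 0 0 0 0 0 2 0; 0 0 0 0 0 0 0")

```text
time_s: 15.38
eef_pos: [0.4937, 0.1483, 0.053]
eef_rot: [-0.0, -0.023, 1.0, 0.0]
wrist_force: [-0.7, 1.2, 5.8]
opening: 0.003
grasp_force: 2.9
```

servo_tool(commands="0 0 0 0 0 1.5 0; 0 0 0 0 0 0 0")

```text
time_s: 15.62
eef_pos: [0.4939, 0.1484, 0.0525]
eef_rot: [0.0, -0.023, 1.0, 0.0]
wrist_force: [-4.9, 2.8, 14.2]
opening: -0.003
grasp_force: 7.6
```

servo_tool(commands="0 0 0 0 0 1 0; 0 0 0 0 0 0 0")

```text
time_s: 15.88
eef_pos: [0.494, 0.1485, 0.0522]
eef_rot: [0.0, -0.023, 1.0, 0.0]
wrist_force: [-7.2, 1.9, 21.3]
opening: -0.004
grasp_force: 10.8
```

servo_tool(commands="0 0 0 0 0 -5 0; 0 0 0 0 0 -40 0; 0 0 0 0 0 -50 0.3; 0 0 0 0 0 -50 0.6; 0 0 0 0 0 -50 0.6")

```text
time_s: 16.5
eef_pos: [0.493, 0.1478, 0.2462]
eef_rot: [-0.001, -0.022, 1.0, -0.0]
wrist_force: [0.6, -0.0, 0.1]
opening: 0.598
grasp_force: 0.0
```

servo_tool(commands="0 0 0.1745 0 0 -30 0.6; 0 0 0.1745 0 0 0 0.6; 0 0 0.1745 0 0 0 0.6; 0 0 0.1745 0 0 0 0.6; 0 0 0.1745 0 0 0 0.6")

```text
time_s: 17.12
eef_pos: [0.4932, 0.1478, 0.2744]
eef_rot: [-0.001, 0.405, 0.914, -0.001]
wrist_force: [0.9, -0.8, 0.1]
opening: 0.598
grasp_force: 0.0
```

servo_tool(commands="0 0 0.1745 0 0 0 0.6; 0 0 0.1745 0 0 0 0.6; 0 0 0.1745 0 0 0 0.6; 0 0 0.1745 0 0 0 0.6; 0 0 0 0 0 0 0.6")

```text
time_s: 17.75
eef_pos: [0.4933, 0.1479, 0.2746]
eef_rot: [-0.0, 0.69, 0.723, -0.001]
wrist_force: [-0.1, -0.1, -0.4]
opening: 0.604
grasp_force: 0.0
```

```bash
python3 - <<'E'
from h import *
k=calibration("wrist");im=camera("wrist");cv2.imwrite("pics/w5.png",im)
np.save("pics/k5.npy",k,allow_pickle=True)
s=camera("side");b=cv2.resize(s[130:250,250:370],(400,400),interpolation=cv2.INTER_CUBIC)
cv2.imwrite("pics/m5.png",np.hstack([b,cv2.resize(im,(400,400))]))
o=get_obs();print(o["eef_pos"],o["eef_rot"],o["q"]); print(proj(k,(.61,.1385,.207)),proj(k,(.611,.0917,.207)))
E
```

```text
[0.49337372 0.1479999  0.27478795] [-2.05388049e-04  6.89602686e-01  7.24187733e-01 -4.70291426e-04] [ 6.09118222e-02  1.07106523e-02  1.70295851e+00 -3.43002568e-04
  1.42889208e+00  1.20449720e-02]
[465.92379896 229.43827928] [455.89719737 281.91568369]
```

View pics/m5.png

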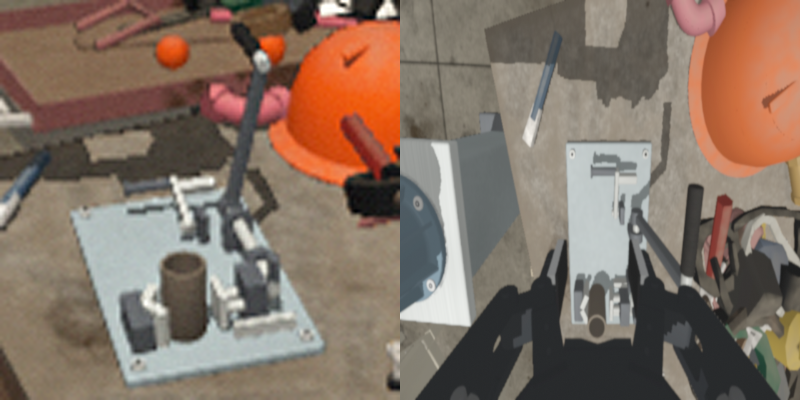

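The catch now lies over to the left, and the pipe stands in the jaws. The handle bar runs from about (472,185) to (464,275) in wrist pixels, where predicted. I'll move over it and grip.

servo_tool(commands="0 0 0 -4 39 0 0.6; 0 0 0 -4 39 0 0.6; 0 0 0 -4 39 0 0.6; 0 0 0 0 0 0 0.6; 0 0 0 0 0 20 0.6")

```text
time_s: 18.48
eef_pos: [0.6115, 0.1417, 0.2559]
eef_rot: [0.001, 0.69, 0.724, 0.001]
wrist_force: [0.2, 0.0, 0.5]
opening: 0.598
grasp_force: 0.0
```

servo_tool(commands="0 0 0 0 0 25 0.6; 0 0 0 0 0 25 0.6; 0 0 0 0 0 17 0.6; 0 0 0 0 0 0 0.6")

```text
time_s: 18.98
eef_pos: [0.6092, 0.1417, 0.1863]
eef_rot: [-0.001, 0.691, 0.723, -0.001]
wrist_force: [-0.3, 0.7, 0.3]
opening: 0.602
grasp_force: 0.0
```

servo_tool(commands="0 0 0 0 0 0 0.35; 0 0 0 0 0 0 0.35; 0 0 0 0 0 0 0.35")

```text
time_s: 19.35
eef_pos: [0.6115, 0.1416, 0.1892]
eef_rot: [0.001, 0.691, 0.723, 0.001]
wrist_force: [-0.6, -0.2, -0.1]
opening: 0.349
grasp_force: 0.0
```

```bash
python3 - <<'E'
from h import *
im=camera("wrist");s=camera("side");b=cv2.resize(s[100:250,250:400],(400,400),interpolation=cv2.INTER_CUBIC)
cv2.imwrite("pics/m6.png",np.hstack([b,cv2.resize(im,(400,400))]))
o=get_obs();print(o["eef_pos"],o["q"],o["wrist_force"])
E
```

```text
[0.61128126 0.14159245 0.18877831] [ 3.87542705e-02  3.32726980e-01  1.50860432e+00  7.49531773e-06
  1.29949127e+00 -6.74572681e-03] [ 0.21023529  0.03358676 -0.04778555]
```

View pics/m6.png

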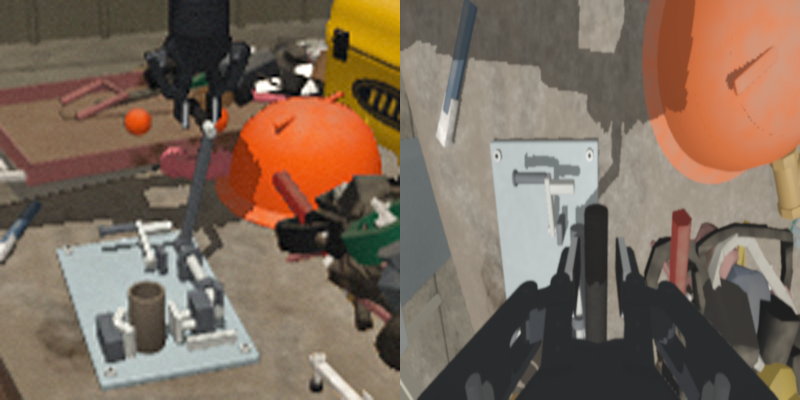

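servo_tool(commands="0 0 0 0 0 0 0.1; 0 0 0 0 0 0 0.1; 0 0 0 0 0 0 0.1; 0 0 0 0 0 0 0.1")

```text
time_s: 19.95
eef_pos: [0.6109, 0.1416, 0.1887]
eef_rot: [-0.0, 0.691, 0.723, -0.0]
wrist_force: [-3.7, -0.3, 5.2]
opening: 0.192
grasp_force: 58.6
```

servo_tool(commands="0 0 0 0 -16.3 -2.5 0.1; 0 0 0 0 -16.5 -0.8 0.1; 0 0 0 0 0 0 0.1")

```text
time_s: 20.32
eef_pos: [0.5804, 0.1402, 0.1933]
eef_rot: [0.002, 0.691, 0.723, 0.002]
wrist_force: [5.4, 0.4, 4.7]
opening: 0.187
grasp_force: 59.2
```

servo_tool(commands="0 0 0 0 -16.5 0.8 0.1; 0 0 0 0 -16.3 2.5 0.1; 0 0 0 0 -16 4.1 0.1; 0 0 0 0 -15.5 5.6 0.1; 0 0 0 0 0 0 0.1")

```text
time_s: 20.95
eef_pos: [0.5157, 0.1372, 0.1803]
eef_rot: [0.002, 0.691, 0.723, 0.002]
wrist_force: [2.9, -0.9, 8.5]
opening: 0.189
grasp_force: 62.8
```

servo_tool(commands="0 0 0 0 -14.8 7.2 0.1; 0 0 0 0 -14.1 8.6 0.1; 0 0 0 0 0 0 0.1")

```text
time_s: 21.32
eef_pos: [0.4867, 0.1358, 0.1633]
eef_rot: [0.001, 0.691, 0.723, 0.001]
wrist_force: [5.4, -0.7, 2.7]
opening: 0.185
grasp_force: 65.1
```

servo_tool(commands="0 0 0 0 -13.1 10 0.1; 0 0 0 0 -9 8 0.1; 0 0 0 0 0 0 0.1")

```text
time_s: 21.7
eef_pos: [0.4661, 0.1348, 0.1458]
eef_rot: [0.002, 0.691, 0.723, 0.002]
wrist_force: [8.6, 0.7, 2.8]
opening: 0.186
grasp_force: 67.2
```

servo_tool(commands="0 0 0 0 -3 3 0.1; 0 0 0 0 0 0 0.1; 0 0 0 0 0 0 0.1")

```text
time_s: 22.08
eef_pos: [0.4642, 0.1347, 0.144]
eef_rot: [0.003, 0.691, 0.723, 0.003]
wrist_force: [7.7, 0.4, 8.0]
opening: 0.188
grasp_force: 67.6
```

servo_tool(commands="0 0 0 0 -2 2 0.1; 0 0 0 0 0 0 0.1; 0 0 0 0 0 0 0.1")

```text
time_s: 22.45
eef_pos: [0.4627, 0.1347, 0.1424]
eef_rot: [0.003, 0.691, 0.723, 0.003]
wrist_force: [7.1, -0.4, 8.6]
opening: 0.19
grasp_force: 67.8
```

servo_tool(commands="0 0 0 0 -2 2 0.1; 0 0 0 0 0 0 0.1")

```text
time_s: 22.7
eef_pos: [0.4599, 0.1345, 0.1392]
eef_rot: [0.003, 0.691, 0.723, 0.003]
wrist_force: [10.5, 0.5, -0.5]
opening: 0.189
grasp_force: 68.0
```

servo_tool(commands="0 0 0 0 -2 2 0.1; 0 0 0 0 0 0 0.1")

```text
time_s: 22.95
eef_pos: [0.4591, 0.1345, 0.1382]
eef_rot: [0.003, 0.691, 0.723, 0.004]
wrist_force: [11.7, 1.0, 5.6]
opening: 0.193
grasp_force: 68.6
```

servo_tool(commands="0 0 0 0 -2 2 0.1; 0 0 0 0 0 0 0.1")

```text
time_s: 23.2
eef_pos: [0.4588, 0.1345, 0.1378]
eef_rot: [0.005, 0.691, 0.723, 0.005]
wrist_force: [11.3, 1.2, 11.7]
opening: 0.186
grasp_force: 69.4
```

servo_tool(commands="0 0 0 0 -2 2 0.1; 0 0 0 0 0 0 0.1; 0 0 0 0 0 0 0.1; 0 0 0 0 0 0 0.1")

```text
time_s: 23.7
eef_pos: [0.4586, 0.1344, 0.1374]
eef_rot: [0.006, 0.691, 0.723, 0.006]
wrist_force: [11.9, 1.2, 18.6]
opening: 0.187
grasp_force: 70.1
```

```bash
python3 - <<'E'
from h import *
t=camera("top");s=camera("side");b=cv2.resize(s[120:310,240:400],(336,400),interpolation=cv2.INTER_CUBIC)
w=camera("wrist")
cv2.imwrite("pics/m7.png",np.hstack([b,cv2.resize(w,(450,400))]))
o=get_obs();print(o["eef_pos"],o["wrist_force"],o["time_s"],o["grasp_force"])
E
```

```text
[0.45853392 0.13446022 0.13736918] [11.28960414  1.17788375 19.4958805 ] 23.85 70.07551431655884
```

View pics/m7.png

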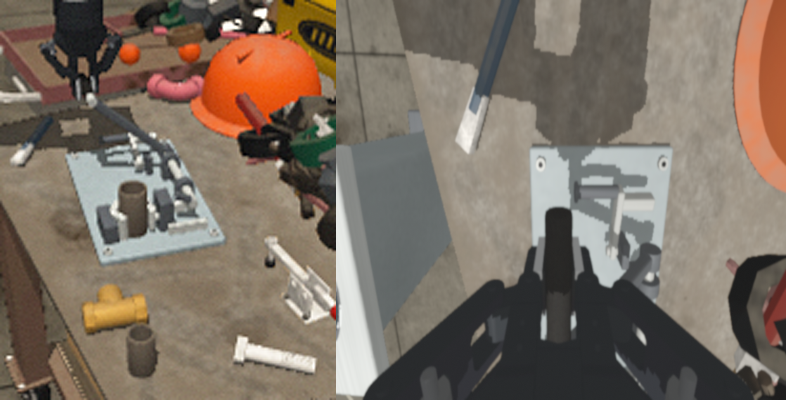

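The lever is over at its stop and held in the gripper. The pipe stands between the closed jaws, the catch is flat, and the tee, bolt and small pipe are where they were.

```bash
python3 -c "
from bench import *
print(hand_in())"
```

```text
the job is handed in; nothing more can be done
None
```

The job is handed in: the pipe stands upright and clamped in the jaws, the catch was flipped fully over before the pull, and the gripper is still holding the lever at its stop. It took about 24 s of the 61 s allowed.

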